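Time the drive pulley and lock it with the timing pin

ROBOT

A 6-joint arm with a two-finger parallel gripper is mounted at the origin on the work surface. World frame = base frame: x ahead of the robot, y to its left, z up, the work surface at z = 0. Lengths are in mm, angles in rad, forces in N, time in s.
With the tool pointing down it reaches from about 300 to 775 mm from the base axis. Payload 14.6 kg.
Tool frame: the origin (TCP) lies on the front face of the gripper's body, between the roots of the fingers; the fingertips stand 97 mm ahead of it and the grasp point (between the pads) lies 78 mm ahead of it; z points along the fingers, y is the direction in which the jaws open and shut (so a half turn about z gives the same grasp; the last joint's range is limited). The gripper opens to 94 mm and grips with 3 to 60 N. Pads are 16 mm wide; open, the fingers measure 119 mm over their backs; the gripper's body (75 mm by 177 mm) begins 78 mm behind the grasp point.
Start: joints at [-1.257, 0.3, 1.521, -0, 1.321, -0.067], TCP at [204.407, -510.595, 302.646] pointing down, gripper open.
Joint ranges: [-3.03, 3.03], [-0.79, 2.21], [0.23, 2.52], [-1.04, 4.18], [0, 3.07], [-2.55, 2.55]. Speed limits (rad/s): [2.22, 2.22, 2.57, 3.14, 3.14, 3.14].

INTERFACE

Orientations are given as [roll, pitch, yaw] about the fixed x, y, z axes, in that order (R = Rz(yaw) Ry(pitch) Rx(roll)).
In Python, from cell import manip, eyes, finder gives the robot as it stands.
- The arm moves only by the tool drive_tool, never from a script. Its argument "rows" is a list of rows, each an object with "offset": the shift along the tool's x, y, z in mm, a list of three; "spin": the turn about the tool's z in degrees; "jaw": the finger opening in mm, from 0 to 94. In form: [{"offset": [dx, dy, dz], "spin": spin, "jaw": jaw}, ...]. A call has 1 to 20 rows; each row shifts and turns the commanded pose from where the row before left it, along the tool's axes as they then stand; what a row does not reach is not made up. A row lasts 1/10 s, in which the tool goes at most 50 mm and 8.59 degrees, less where a joint would pass 70% of its speed; a pose out of reach is approached as far as the arm can. A call is refused whole if a number of a shift passes 50 or a number of a turn 8.59, either way. A call with a gripper value outside its range is refused whole. The fingers move at their own pace and stop on an object; "force" is the grip in N (left out, the last holds). Time passes only in rows, so rows that do not move let the fingers close. It gives the time, the measured TCP pose, the force and the opening at its end, in the units of the state.
- manip.read_state(): the state, without advancing time (a new reading comes with each control period).
- eyes.camera(name): name is "side" or "top"; returns a dict with "color" (420x560x3 uint8, blue, green, red), "depth" (420x560 float32, mm along the optical axis (not along the pixel's ray), 0 where there is no reading), "vfov" (degrees; the focal length in pixels is half the picture's height over the tangent of half this angle, whatever the lens; pixels are square), "cx", "cy" (the principal point, pixels), "rvec" (rotation vector, rad) and "tvec" (3), from world to camera coordinates, as OpenCV has them. Camera axes: x right, y down, z forward; pixel columns grow to the right and rows downward; lengths in mm; the calibration is good to about 2 mm. A picture is of the moment at which its call begins.
- manip.sign_off(): hands the job in, once; it reports no verdict.
Trained networks look in the newest picture that a camera, given by its name, has taken for a name from the list of things; names that differ only in an ending like _2 or _b are one class to them, and where a whole thing is asked for, a point or a joint stands for the part that bears it (a point fixed in the world has none). Each returns a list of dicts, best first, with "p" (0 to 1); they miss things now and then, are a little off and sometimes report something else, mostly with a low value. They report only what shows in the picture. A call takes as long as a camera call. They do not tell look-alikes from the thing itself.
- finder.find_in(camera, target): "uv" ([column, row] in pixels, amid what is visible of it).
The state is a dict: "clock": time; "joints": joint angles; "qd": joint speeds; "effort": joint torques, N m; "eef_pos": TCP position; "eef_rot": TCP orientation; "wrist_force": force on the tool from outside, world axes, zero at the start; "moment": the same for the moment, N m; "finger_gap": finger opening in mm.
Only numpy, scipy, OpenCV 4.12 (cv2) and the standard library are available. Lean on these libraries where they do the work, as an engineer would, in place of code of your own. Each camera call takes 0.05 s, during which the arm holds its last target. There are 200 camera calls.

TASK

Turn the toothed pulley on the drive unit until the engraved mark on its rim faces the fixed pointer, and let it rest there. Then take the steel timing pin from its stand, put it through the hole in the pulley and, pressing only gently, rock pin and pulley a little until the pin drops fully home in the bore beneath; leave it there and do not disturb the other things on the bench.

Things in the scene. Friction and masses are not known exactly. Their poses are not given: they have to be found in the camera images.
- housing: Grey drive unit, fixed to the bench. Origin on its underside, exactly below the pulley's axis; x axis from the pulley's axis to the pointer, z up. Base 230 mm (x, from -125 to 105) by 180 mm (y), 30 mm high; black motor block 44 x 80 mm on the base at x = -101 mm, top 48 mm above the bench; pointer post at x = 79 to 103 mm, the highest part, 85 mm.
- pointer_tip (a point): Tip of the fixed steel pointer, just outside the pulley's rim, 79 mm from the pulley's axis and level with the top of the rim (85 mm above the bench).
- bore_nominal (a point): Nominal place of the pin's bore in the steel timing plate (44 mm wide, top 52 mm above the bench) under the pulley, on the line from axis to pointer, 52 mm from the axis. Upright blind bore, 9.5 mm diameter, 0.5 mm chamfer, 22 mm deep. The plate is adjustable about the axis and clamped: the true bore lies up to 6 mm to either side, on the 52 mm circle, and must be felt.
- pulley: Aluminium pulley turning about the vertical. Origin on its axis, 55 mm above the bench; x axis through hole and mark, z up. Upright rim: outer radius 75, inner 65 mm, 55 to 85 mm above the bench, shallow teeth outside. Inside: hub of radius 14 mm (top 81 mm up), three flat spokes (top 63 mm up), the broad one drilled. Friction 0.15 Nm (2 N at the rim); stays where left. Starts 0.6 to 1.5 rad counterclockwise of the pointer.
- mark (a point): Outer end of the engraved mark, a dark radial line 10 x 2 mm on top of the pulley's rim; 73 mm from the axis, 85 mm above the bench.
- pulley_hole (a point): Centre of the mouth of the upright through hole in the broad spoke: 10 mm in diameter with a 1 mm chamfer, 52 mm from the axis on the same radius as the mark, mouth 63 mm above the bench, 8 mm deep.
- pin: Loose steel timing pin, upright in its stand, 90 mm long, about 50 g: shank 8 mm diameter, 66 mm long with a 1 mm chamfer at the tip; above it a round head 16 mm in diameter, 24 mm tall, to hold it by. Origin at the tip, z towards the head. Tip height above the bench: 52 mm when resting on the timing plate beside the bore, 30 mm when fully home (head then 96 to 120 mm up, clear of the rim).
- stand: Black block 56 x 56 mm, 40 mm high, fixed; origin on its underside. The pin stands 25 mm deep in its middle, the tip 15 mm above the bench, the head from 81 to 105 mm.
- tip_cleaner: Bystander, fixed: round tin of brass wool, 64 mm diameter, 38 mm high; origin on its underside.
- solder_spool: Bystander, loose, to be left alone: solder reel, 60 mm diameter, 50 mm tall, standing upright; origin at the centre of its underside.
- screwdriver: Bystander, loose, to be left alone: screwdriver, 170 mm long, lying flat; origin at the centre of its underside.
- spanner: Bystander, loose, to be left alone: steel spanner, 140 mm long, lying flat; origin at the centre of its underside.
- flux_bottle: Bystander, loose, to be left alone: white bottle, 40 mm diameter, 90 mm tall; origin at the centre of its underside.
- idler: Bystander, loose, to be left alone: small aluminium idler pulley, 40 mm diameter, 18 mm tall, lying flat; origin at the centre of its underside.
There are look-alikes about, which are no part of the job. What is meant by the pin is not red, turquoise or yellow, and is the smaller of those in its own colour.

How it is judged (in metres and radians):
On the way:
1. the pulley's mark faces the pointer and the pulley rests, with the pin not yet brought to it (x of mark in the frame of housing above 0.04 m and y of mark in the frame of housing between -0.0115 and 0.0115 m and angular speed of pulley below 0.08 rad/s and horizontal distance between pin and pulley above 0.08 m), for 0.3 s.
At the end, for the whole second after the job is handed in: The mark faces the pointer (within 11.5 mm sideways, which the bore allows), the pulley is at rest, and the pin stands upright (within 0.12 rad), at rest, through the pulley's hole and fully home in the bore: tip within 4 mm of the bore's floor (x of mark in the frame of housing above 0.04 m and y of mark in the frame of housing between -0.0115 and 0.0115 m and angular speed of pulley below 0.08 rad/s and z of pin in the frame of housing between 0.025 and 0.034 m and x of pin in the frame of housing between 0.047 and 0.057 m and y of pin in the frame of housing between -0.008 and 0.008 m and angle between pin's own z axis and vertical below 0.12 rad and linear speed of pin below 0.02 m/s); the robot touches nothing.
It fails at once if the pin is pressed or levered against the drive unit (timing plate or pulley) with more than 25 N (contact force between pin and housing above 25 N).
It fails at once if a bystander (solder reel, screwdriver, spanner, bottle or idler) is pushed more than 25 mm from its place (distance of any of solder_spool, screwdriver, spanner, flux_bottle, idler from where it was at the start of the episode above 0.025 m).
It also fails if it takes over 72 s, if anything falls off the work surface, if the arm or the gripper's body presses on something with over 40 N, if the wrist force passes 120 N, or if a joint passes its speed limit or range.

## Working session

There is one attempt and no reset: what is moved stays moved. The work goes in short steps, Python scripts to look and compute and a tool call to move; the robot and the scene stay as the last step left them, time stands still between calls to the robot, and variables do not carry over. Pictures are saved under pics/ and viewed, about 8 in all and at most 12, crops included, and the job is handed in when it is done.

Besides the shell and the picture viewer there is one more tool, called after "Request:" by a JSON object that holds its "name" and its "arguments", one argument or row to a line. drive_tool: Moves the arm, as the interface text tells. Its arguments: {"type":"object","properties":{"rows":{"type":"array","items":{"type":"object","properties":{"offset":{"type":"array","items":{"type":"number"}},"spin":{"type":"number"},"jaw":{"type":"number"}}}},"force":{"type":"number"}},"required":["rows"]}

```bash
mkdir -p pics
cat > h.py <<'E'
import numpy as np, cv2
from cell import manip, eyes, finder
def shot(n):
    c=eyes.camera(n); c['R']=cv2.Rodrigues(np.array(c['rvec'],float))[0]; c['t']=np.array(c['tvec'],float).ravel()
    c['f']=c['color'].shape[0]/2/np.tan(np.radians(c['vfov'])/2); return c
def ray(c,uv):
    d=c['R'].T@np.array([(uv[0]-c['cx'])/c['f'],(uv[1]-c['cy'])/c['f'],1]); return -c['R'].T@c['t'],d
def atz(c,uv,z):
    o,d=ray(c,uv); return o+d*(z-o[2])/d[2]
def atd(c,uv):
    o,d=ray(c,uv); u,v=int(round(uv[0])),int(round(uv[1]))
    p=c['depth'][max(v-1,0):v+2,max(u-1,0):u+2]; p=p[p>0]
    return o+d*np.median(p) if len(p) else None
def proj(c,P):
    q=c['R']@np.array(P,float)+c['t']; return np.array([c['cx']+c['f']*q[0]/q[2],c['cy']+c['f']*q[1]/q[2]])
E
python3 - <<'E'
from h import *
np.set_printoptions(precision=1,suppress=True)
for n in ['top','side']:
    c=shot(n); cv2.imwrite(f'pics/{n}0.png',cv2.resize(c['color'],(800,600)))
    print(n,ray(c,(280,210)),c['f'],c['cx'],c['cy'])
    for t in ['housing','pointer_tip','pulley','mark','pulley_hole','pin','stand','flux_bottle','solder_spool']:
        for r in finder.find_in(n,t)[:4]: print(t,np.round(r['uv'],1),round(r['p'],2),atd(c,r['uv']))
E
```

```text
top (array([ 347.9,   -5. , 1403.4]), array([ 0.2,  0. , -1. ])) 486.7943427959677 283.6779108622424 202.26367230009376
housing [291.1 211.7] 0.92 [547.7 -17.1  60.6]
pointer_tip [293.4 214.5] 0.98 [540.7 -23.3  52.8]
pulley [290.4 208.8] 0.68 [553.6 -15.2  75.3]
pulley [194.4 156. ] 0.4 [714.7 252.8  64.7]
mark [293.3 211.7] 0.78 [546.8 -23.1  65.1]
pulley_hole [293.4 208.3] 0.82 [554.1 -23.5  79.7]
pin [398.6 274.7] 0.65 [ 365.8 -298.6   87.1]
pin [429.8 252.4] 0.47 [ 420.5 -375.   125.6]
stand [390.6 246.4] 0.65 [ 445.  -291.8   41. ]
flux_bottle [196.2 155.2] 0.53 [716.8 247.6  65. ]
solder_spool [254.6 140.7] 0.84 [759.3  82.   49.4]
side (array([ 209.9, -775. ,  664.6]), array([ 0.4,  0.7, -0.6])) 486.9306475638097 278.33216891892266 206.5993972088927
housing [273.5 235.7] 0.57 [522.2 -86.1  72.3]
pointer_tip [274.3 239.3] 0.73 [523.  -87.6  64. ]
pulley [275.8 216.5] 0.97 [552.1 -34.1  75.6]
mark [275.8 218.6] 0.64 [552.6 -32.8  69.3]
pulley_hole [276.3 215.7] 0.96 [553.4 -33.7  77. ]
pin [306.4 358.2] 0.98 [ 427.1 -395.7  106.8]
pin [237.2 341.2] 0.93 [ 354.9 -316.    95.4]
pin [286.9 319.6] 0.59 [ 442.7 -304.    86.5]
pin [266.1 299.5] 0.58 [ 439.7 -230.7   65.3]
stand [284.1 343.5] 0.59 [ 434.3 -310.1   41.2]
flux_bottle [289.2 152.7] 0.71 [721.7 240.1  51.1]
flux_bottle [275.4 211.3] 0.25 [557.3 -21.3  79.1]
solder_spool [334.7 187.6] 0.79 [754.5  62.2  33.3]
solder_spool [285.8 315.9] 0.47 [ 441.2 -303.1   94.7]
```

View pics/top0.png

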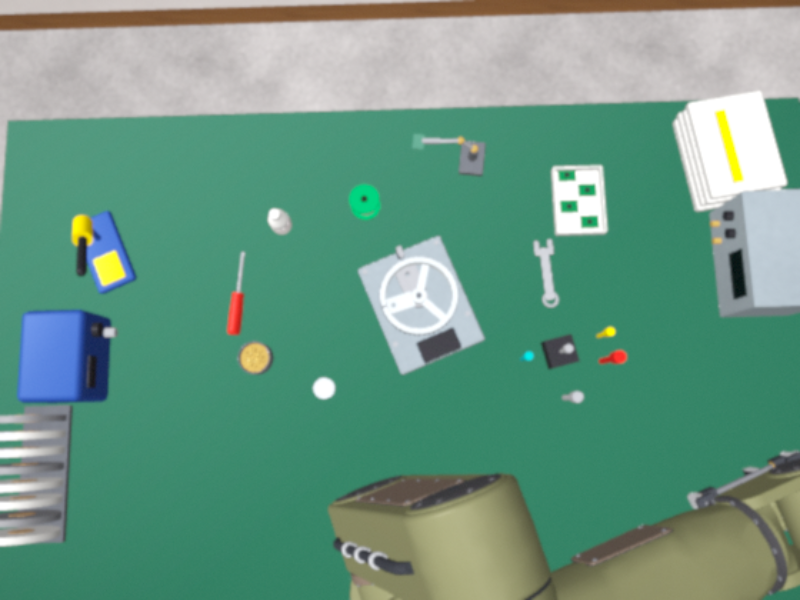

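View pics/side0.png

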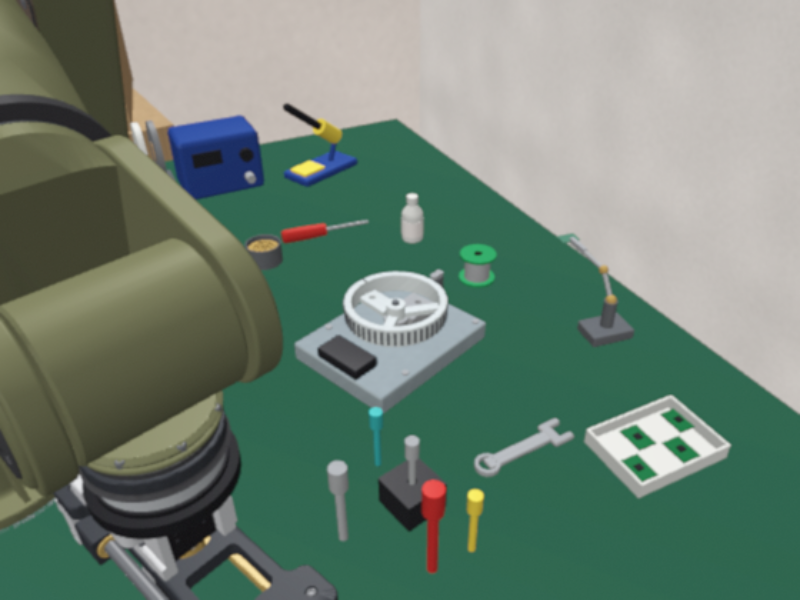

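The pin is the grey one upright in the stand, at about (567,349) in the top picture. The larger grey look-alike is at (573,397), and the red, yellow and turquoise ones stand around the stand. The pulley is at about (420,297) and the pointer at (400,252). I'll measure more closely.

Run:
```python
from h import *
np.set_printoptions(precision=1,suppress=True)
c=shot('top'); im=c['color']
cr=lambda im,x0,x1,y0,y1,k:cv2.resize(im[y0:y1,x0:x1],None,fx=k,fy=k,interpolation=cv2.INTER_CUBIC)
a=cr(im,244,344,160,265,5.5); b=cr(im,360,450,215,290,2.7)
s=shot('side'); d=cr(s['color'],200,345,180,285,5.5)
cv2.imwrite('pics/p1.png',a); cv2.imwrite('pics/s1.png',d)
# rim: points of depth-cloud 80..90
H,W=im.shape[:2]
for n,k in (('top',c),('side',s)):
    v,u=np.mgrid[0:H,0:W]; z=k['depth']
    X=np.stack([(u-k['cx'])/k['f']*z,(v-k['cy'])/k['f']*z,z],-1).reshape(-1,3)
    P=((X-k['t'])@k['R']); P[z.ravel()<=0]=np.nan
    for (lo,hi,cx,cy,r) in ((79,90,550,-20,110),(33,47,437,-303,50),(76,112,437,-303,35),(100,130,437,-303,130)):
        m=(P[:,2]>lo)&(P[:,2]<hi)&(np.hypot(P[:,0]-cx,P[:,1]-cy)<r); q=P[m]
        if len(q)<3: continue
        print(n,lo,len(q),q.min(0),q.max(0),q.mean(0))
        if lo==79:
            from scipy.optimize import least_squares
            g=least_squares(lambda p:np.hypot(q[:,0]-p[0],q[:,1]-p[1])-70,[550,-20],loss='soft_l1',f_scale=3); print('axis',g.x,g.cost)
```

```text
top 79 646 [482.9 -96.4  79.1] [653.2  52.   89.7] [562.5 -19.9  84. ]
axis [559.5 -21.3] 8690.106065217198
top 33 355 [ 415.9 -331.5   33.3] [ 479.2 -266.1   46.6] [ 446.6 -296.1   39.4]
top 76 37 [ 439.7 -304.4   83.3] [ 454.4 -290.   111. ] [ 446.6 -296.5  101.2]
top 100 150 [ 348.7 -393.7  100.6] [ 454.4 -290.   129.6] [ 405.  -336.3  115.5]
side 79 933 [482.9 -99.9  79. ] [654.4  51.3  88.8] [559.6 -28.8  83.6]
axis [558.8 -25.3] 9417.423886737864
side 33 824 [ 413.2 -332.6   33. ] [ 480.3 -267.9   46.9] [ 442.1 -300.3   39.6]
side 76 159 [ 439.2 -308.5   81.1] [ 455.1 -290.6  107.4] [ 446.  -302.5   97.2]
side 100 614 [ 347.4 -397.8  100. ] [ 455.1 -290.6  130. ] [ 405.6 -352.8  115.2]
```

View pics/p1.png

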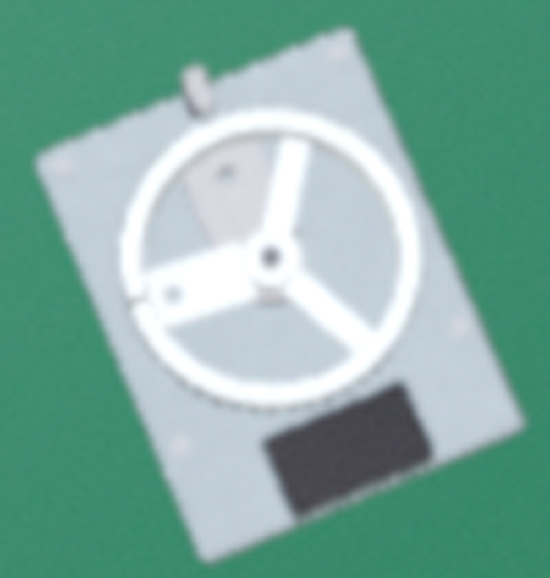

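View pics/s1.png

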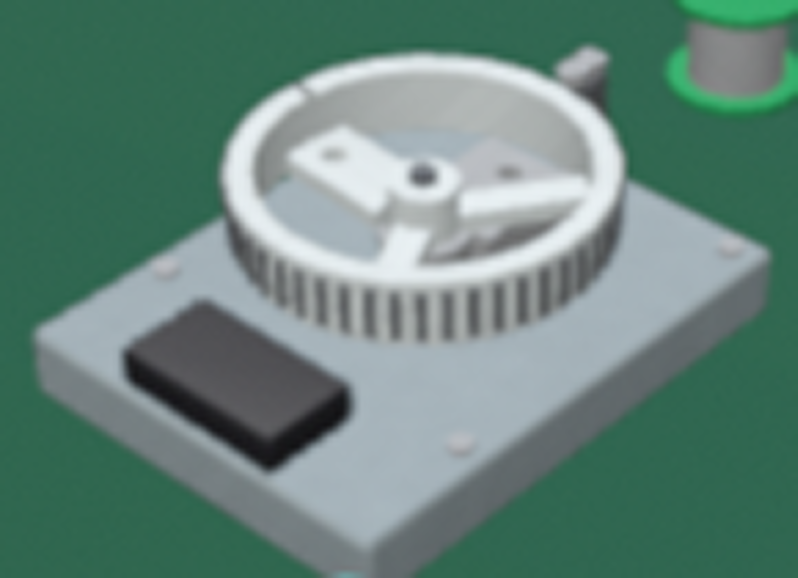

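The top crop shows the rim centred at about (271,256), the mark at (137,298), the hole at (173,294), the pointer tip at about (202,112) and, uncovered, the plate's bore at (226,172). The side crop shows the mark at (307,90), the hole at (334,154) and the bore at (509,171).

Run:
```python
from h import *
from scipy.optimize import least_squares
np.set_printoptions(precision=2,suppress=True)
c=shot('top'); s=shot('side')
T=lambda x,y:np.array([244+(x+.5)/5.5-.5,160+(y+.5)/5.5-.5]); S=lambda x,y:np.array([200+(x+.5)/5.5-.5,180+(y+.5)/5.5-.5])
print('top corners',[atz(c,T(*p),30)[:2] for p in ((37,158),(348,30),(525,425),(205,562))])
for n,a in (('mark',(137,298,307,90,85)),('hole',(173,294,334,154,63)),('bore',(226,172,509,171,52)),('hubtop',(271,257,423,172,81))):
    print(n,atz(c,T(*a[:2]),a[4]),atz(s,S(*a[2:4]),a[4]))
cs=np.array([atz(c,T(*p),30)[:2] for p in ((37,158),(348,30),(525,425),(205,562))])
# local: far edge x=105; image left=+y
L=np.array([[105,90],[105,-90],[-125,-90],[-125,90]])
def f(p):
    k,q=np.cos(p[2]),np.sin(p[2]); return (L@np.array([[k,q],[-q,k]])+p[:2]-cs).ravel()
g=least_squares(f,[557,-22,.3]); print('housing',g.x,g.fun)
p=g.x; u=np.array([np.cos(p[2]),np.sin(p[2])])
# rim-edge refinement: white mask, z=85 both cams; outer boundary
for n,k,fn in (('top',c,T),('side',s,S)):
    th=np.linspace(0,2*np.pi,9)[:-1]
    print(n,[proj(k,[*(p[:2]+75*np.array([np.cos(t),np.sin(t)])),85]) for t in (0,np.pi/2,np.pi,-np.pi/2)])
for n,k in (('top',c),('side',s)):
    g_=k['color'].astype(int); m=(g_.min(2)>(222 if n=='top' else 190)).astype(np.uint8)
    P=[]
    for t in np.linspace(0,2*np.pi,73)[:-1]:
        # radial intensity profile on plane z=85, fit rim annulus centre
        rr=np.arange(50,95,.5); uv=np.array([proj(k,[*(p[:2]+r*np.array([np.cos(t),np.sin(t)])),85]) for r in rr]).astype(np.float32)
        v=cv2.remap(cv2.cvtColor(k['color'],cv2.COLOR_BGR2GRAY),uv[None,:,0],uv[None,:,1],cv2.INTER_CUBIC)[0].astype(float)
        P.append(v)
    P=np.array(P)
    np.save(f'pol_{n}.npy',P)
    # maximise mean brightness of annulus 65..74
    gray=cv2.cvtColor(k['color'],cv2.COLOR_BGR2GRAY)
    best=[]
    tt=np.linspace(0,2*np.pi,181)[:-1]
    def sc(dx,dy):
        o=0
        for r,w in ((67,1),(70,1),(72.5,1),(78,-1.5),(62,-1.5)):
            uv=np.array([proj(k,[p[0]+dx+r*np.cos(t),p[1]+dy+r*np.sin(t),85]) for t in tt]).astype(np.float32)
            o+=w*cv2.remap(gray,uv[None,:,0],uv[None,:,1],cv2.INTER_LINEAR).mean()
        return o
    best=max((sc(dx,dy),dx,dy) for dx in range(-8,9) for dy in range(-8,9)); print(n,'axis',p[0]+best[1],p[1]+best[2],best)
```

```text
top corners [array([623.52,  97.97]), array([687.53, -66.97]), array([ 476.61, -150.57]), array([411.19,  15.5 ])]
mark [540.06  45.15  85.  ] [540.    42.68  85.  ]
hole [544.8   27.73  63.  ] [543.69  26.8   63.  ]
bore [608.98  -0.74  52.  ] [606.99  -0.93  52.  ]
hubtop [559.47 -22.16  81.  ] [558.89 -23.41  81.  ]
housing [559.02 -22.37   0.37] [ 0.43  1.77  2.09 -0.89 -1.13 -1.2  -1.39  0.32]
top [array([292.15, 179.5 ]), array([265.63, 207.01]), array([293.78, 233.49]), array([320.31, 205.48])]
side [array([308.03, 199.88]), array([261.55, 191.56]), array([242.9 , 218.64]), array([292.79, 228.52])]
top axis 560.0239856977416 -21.3692746445084 (np.float64(126.31111111111119), 1, 1)
side axis 559.0239856977416 -23.3692746445084 (np.float64(222.84722222222223), 0, -1)
```

Run:
```python
from h import *
from scipy.spatial.transform import Rotation as Ro
s=manip.read_state(); print(s)
print(Ro.from_euler('xyz',s['eef_rot']).as_matrix().round(4))
```

```text
{'clock': 1.2, 'joints': array([-1.25659893e+00,  2.99877215e-01,  1.52096532e+00, -1.66322456e-05,
        1.32071220e+00, -6.66284865e-02]), 'qd': array([-0.00021073, -0.00045706,  0.001879  ,  0.00276762, -0.00146758,
        0.00163917]), 'effort': array([ 2.03112054e-04, -5.31665504e+01, -3.52912152e+01,  7.09386170e-02,
        2.13018246e-02,  1.96560059e-06]), 'eef_pos': array([ 204.40752847, -510.60291847,  302.67277215]), 'eef_rot': array([3.14155589e+00, 1.86041945e-05, 3.80830002e-01]), 'wrist_force': array([ 0.41793407, -0.90338037,  0.09076404]), 'moment': array([-0.00619315,  0.02887926,  0.07613389]), 'finger_gap': 93.94107101386285}
[[ 0.9284  0.3717 -0.    ]
 [ 0.3717 -0.9284 -0.    ]
 [-0.      0.     -1.    ]]
```

Request:
{"name": "drive_tool", "arguments": {
  "rows": [
    {"offset": [37,-17.8,0],"jaw": 50},
    {"offset": [37,-17.8,0],"jaw": 50},
    {"offset": [37,-17.8,0],"jaw": 50},
    {"offset": [37,-17.8,0],"jaw": 50},
    {"offset": [37,-17.8,0],"jaw": 50},
    {"offset": [37,-17.8,0],"jaw": 50},
    {"offset": [37,-17.8,0],"jaw": 50},
    {"offset": [37,-17.8,0],"jaw": 50},
    {"offset": [37,-17.8,0],"jaw": 50},
    {"offset": [37,-17.8,0],"jaw": 50},
    {"offset": [37,-17.8,0],"jaw": 50},
    {"offset": [37,-17.8,0],"jaw": 50},
    {"offset": [37,-17.8,0],"jaw": 50},
    {"offset": [37,-17.8,0],"jaw": 50},
    {"offset": [37,-17.8,0],"jaw": 50},
    {"spin": -7.9,"offset": [0,0,15],"jaw": 50},
    {"spin": -7.9,"offset": [0,0,15],"jaw": 50},
    {"spin": -7.9,"offset": [0,0,15],"jaw": 50},
    {"spin": -7.9,"offset": [0,0,15],"jaw": 50},
    {"spin": -7.9,"offset": [0,0,15],"jaw": 50}
  ],
  "force": 12
}}

```text
validation failed for argument at $.ro...
```

Request:
{"name": "drive_tool", "arguments": {
  "rows": [
    {"offset": [37,-17.8,0],"spin": 0,"jaw": 50},
    {"offset": [37,-17.8,0],"spin": 0,"jaw": 50},
    {"offset": [37,-17.8,0],"spin": 0,"jaw": 50},
    {"offset": [37,-17.8,0],"spin": 0,"jaw": 50},
    {"offset": [37,-17.8,0],"spin": 0,"jaw": 50},
    {"offset": [37,-17.8,0],"spin": 0,"jaw": 50},
    {"offset": [37,-17.8,0],"spin": 0,"jaw": 50},
    {"offset": [37,-17.8,0],"spin": 0,"jaw": 50},
    {"offset": [37,-17.8,0],"spin": 0,"jaw": 50},
    {"offset": [37,-17.8,0],"spin": 0,"jaw": 50},
    {"offset": [37,-17.8,0],"spin": 0,"jaw": 50},
    {"offset": [37,-17.8,0],"spin": 0,"jaw": 50},
    {"offset": [37,-17.8,0],"spin": 0,"jaw": 50},
    {"offset": [37,-17.8,0],"spin": 0,"jaw": 50},
    {"offset": [37,-17.8,0],"spin": 0,"jaw": 50},
    {"offset": [0,0,15],"spin": -7.9,"jaw": 50},
    {"offset": [0,0,15],"spin": -7.9,"jaw": 50},
    {"offset": [0,0,15],"spin": -7.9,"jaw": 50},
    {"offset": [0,0,15],"spin": -7.9,"jaw": 50},
    {"offset": [0,0,15],"spin": -7.9,"jaw": 50}
  ],
  "force": 12
}}

```text
clock: 3.2
eef_pos: [620.4, -56.4, 227.0]
eef_rot: [-3.142, 0.0, 1.076]
wrist_force: [-0.7, 0.6, 0.8]
finger_gap: 49.9
```

Request:
{"name": "drive_tool", "arguments": {
  "rows": [
    {"offset": [0,0,20],"spin": 0,"jaw": 50},
    {"offset": [0,0,20],"spin": 0,"jaw": 40},
    {"offset": [0,0,15],"spin": 0,"jaw": 30},
    {"offset": [0,0,7],"spin": 0,"jaw": 24},
    {"offset": [0,0,0],"spin": 0,"jaw": 20},
    {"offset": [0,0,0],"spin": 0,"jaw": 14},
    {"offset": [0,0,0],"spin": 0,"jaw": 6},
    {"offset": [0,0,0],"spin": 0,"jaw": 6},
    {"offset": [0,0,0],"spin": 0,"jaw": 6}
  ]
}}

```text
clock: 4.1
eef_pos: [621.5, -57.0, 166.8]
eef_rot: [3.137, -0.001, 1.07]
wrist_force: [9.0, -2.7, -5.5]
finger_gap: 10.2
```

Request:
{"name": "drive_tool", "arguments": {
  "rows": [
    {"offset": [-3.4,-0.1,0],"spin": 2.75,"jaw": 6},
    {"offset": [-3.4,-0.1,0],"spin": 2.75,"jaw": 6},
    {"offset": [-3.4,-0.1,0],"spin": 2.75,"jaw": 6},
    {"offset": [-3.4,-0.1,0],"spin": 2.75,"jaw": 6},
    {"offset": [-3.4,-0.1,0],"spin": 2.75,"jaw": 6},
    {"offset": [-3.4,-0.1,0],"spin": 2.75,"jaw": 6},
    {"offset": [-3.4,-0.1,0],"spin": 2.75,"jaw": 6},
    {"offset": [-3.4,-0.1,0],"spin": 2.75,"jaw": 6},
    {"offset": [-3.4,-0.1,0],"spin": 2.75,"jaw": 6},
    {"offset": [-3.4,-0.1,0],"spin": 2.75,"jaw": 6}
  ]
}}

```text
clock: 5.1
eef_pos: [598.3, -81.8, 166.7]
eef_rot: [3.138, -0.002, 0.588]
wrist_force: [6.1, -4.0, -4.1]
finger_gap: 10.6
```

Request:
{"name": "drive_tool", "arguments": {
  "rows": [
    {"offset": [-3.4,-0.1,0],"spin": 2.75,"jaw": 6},
    {"offset": [-3.4,-0.1,0],"spin": 2.75,"jaw": 6},
    {"offset": [-3.4,-0.1,0],"spin": 2.75,"jaw": 6},
    {"offset": [-3.4,-0.1,0],"spin": 2.75,"jaw": 6},
    {"offset": [-3.4,-0.1,0],"spin": 2.75,"jaw": 6},
    {"offset": [-3.4,-0.1,0],"spin": 2.75,"jaw": 6},
    {"offset": [-3.4,-0.1,0],"spin": 2.75,"jaw": 6},
    {"offset": [-3.4,-0.1,0],"spin": 2.75,"jaw": 6},
    {"offset": [-3.4,-0.1,0],"spin": 2.75,"jaw": 6},
    {"offset": [-3.4,-0.1,0],"spin": 2.75,"jaw": 6},
    {"offset": [-3.4,-0.1,0],"spin": 2.75,"jaw": 6},
    {"offset": [-3.4,-0.1,0],"spin": 2.75,"jaw": 6},
    {"offset": [-3.4,-0.1,0],"spin": 2.75,"jaw": 6},
    {"offset": [-3.4,-0.1,0],"spin": 2.75,"jaw": 6},
    {"offset": [-3.4,-0.1,0],"spin": 2.75,"jaw": 6},
    {"offset": [-3.4,-0.1,0],"spin": 2.75,"jaw": 6},
    {"offset": [-3.4,-0.1,0],"spin": 2.75,"jaw": 6},
    {"offset": [-3.4,-0.1,0],"spin": 2.75,"jaw": 6},
    {"offset": [-3.4,-0.1,0],"spin": 2.75,"jaw": 6},
    {"offset": [0,0,0],"spin": 0,"jaw": 6}
  ]
}}

```text
clock: 7.1
eef_pos: [536.0, -89.1, 166.6]
eef_rot: [-3.141, -0.002, -0.323]
wrist_force: [1.2, 3.3, 1.1]
finger_gap: 10.6
```

Run:
```python
from h import *
np.set_printoptions(precision=1,suppress=True)
c=shot('top'); s=shot('side')
for n,k in (('top',c),('side',s)):
    for t in ('mark','pulley_hole'):
        for r in finder.find_in(n,t)[:2]: print(n,t,r['uv'],r['p'],atz(k,r['uv'],85 if t=='mark' else 63))
g=lambda k,x0,y0,w,h:cv2.resize(k['color'][y0:y0+h,x0:x0+w],None,fx=4,fy=4,interpolation=cv2.INTER_CUBIC)
cv2.imwrite('pics/t2.png',np.hstack([g(c,244,160,100,105),g(s,240,175,100,105)]))
print(manip.read_state()['eef_pos'])
```

```text
top mark [283.0, 200.0] 0.61 [577.2   4.5  85. ]
top pulley_hole [281.3, 198.1] 0.79 [586.5   9.2  63. ]
side mark [261.1, 228.1] 0.7 [504. -68.  85.]
side pulley_hole [264.3, 228.7] 0.77 [520.2 -45.9  63. ]
[536.2 -89.2 166.5]
```

View pics/t2.png

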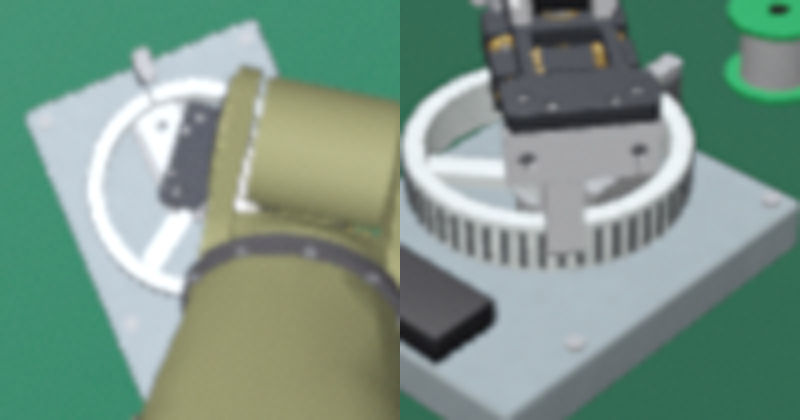

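The top crop shows the hole at (162,126), the mark at about (151,98) and the pointer tip at about (147,80). I'll compute the angles.

Run:
```python
from h import *
c=shot('top')
T=lambda x,y:(244+(x+.5)/4-.5,160+(y+.5)/4-.5)
for x,y,z in ((162,126,63),(151,98,85)):
    p=atz(c,T(x,y),z)[:2]-[559.7,-21.8]; print(p,np.hypot(*p),np.arctan2(p[1],p[0]))
```

```text
[46.45581057 22.60716721] 51.66455598597439 0.45290105972901623
[62.12747435 29.58272886] 68.81105228062926 0.4443958189317972
```

Request:
{"name": "drive_tool", "arguments": {
  "rows": [
    {"offset": [-1.7,-0.05,0],"spin": 1.37,"jaw": 6},
    {"offset": [-1.7,-0.05,0],"spin": 1.37,"jaw": 6},
    {"offset": [0,0,0],"spin": 0,"jaw": 6}
  ]
}}

```text
clock: 7.75
eef_pos: [533.1, -88.0, 166.6]
eef_rot: [-3.141, -0.002, -0.37]
wrist_force: [3.6, 2.3, 6.0]
finger_gap: 10.7
```

Request:
{"name": "drive_tool", "arguments": {
  "rows": [
    {"offset": [0,0,0],"spin": 0,"jaw": 36},
    {"offset": [0,0,0],"spin": 0,"jaw": 36},
    {"offset": [0,0,0],"spin": 0,"jaw": 36},
    {"offset": [0,0,-20],"spin": 0,"jaw": 36},
    {"offset": [0,0,-40],"spin": 0,"jaw": 36},
    {"offset": [0,0,-40],"spin": 0,"jaw": 36},
    {"offset": [0,0,-20],"spin": -7.35,"jaw": 36},
    {"offset": [0,0,0],"spin": -7.35,"jaw": 36},
    {"offset": [0,0,0],"spin": -7.35,"jaw": 36},
    {"offset": [0,0,0],"spin": -7.35,"jaw": 36},
    {"offset": [0,0,0],"spin": -7.35,"jaw": 36},
    {"offset": [0,0,0],"spin": -7.35,"jaw": 36},
    {"offset": [-32.3,32.2,0],"spin": 0,"jaw": 36},
    {"offset": [-32.3,32.2,0],"spin": 0,"jaw": 36},
    {"offset": [-32.3,32.2,0],"spin": 0,"jaw": 36},
    {"offset": [-32.3,32.2,0],"spin": 0,"jaw": 36},
    {"offset": [-32.3,32.2,0],"spin": 0,"jaw": 36},
    {"offset": [0,0,0],"spin": 0,"jaw": 36},
    {"offset": [0,0,0],"spin": 0,"jaw": 36}
  ]
}}

```text
clock: 9.65
eef_pos: [446.0, -299.8, 285.3]
eef_rot: [-3.141, 0.0, 0.398]
wrist_force: [0.6, -0.1, 0.1]
finger_gap: 36.1
```

Run:
```python
from h import *
np.set_printoptions(precision=1,suppress=True)
c=shot('top'); s=shot('side')
g=lambda k,x0,y0:cv2.resize(k['color'][y0:y0+105,x0:x0+100],None,fx=4,fy=4,interpolation=cv2.INTER_CUBIC)
cv2.imwrite('pics/t3.png',np.hstack([g(c,244,160),g(s,240,165)]))
print(manip.read_state()['eef_pos'])
for n,k in (('top',c),('side',s)):
    for r in finder.find_in(n,'pin')[:5]: print(n,r['uv'],r['p'],atd(k,r['uv']))
```

```text
[ 446.7 -298.5  285.5]
top [367.7, 248.1] 0.57 [ 438.7 -220.    88.6]
side [264.9, 300.8] 0.76 [ 437.6 -230.2   62.6]
side [285.3, 321.3] 0.75 [ 440.6 -302.3   82. ]
side [306.5, 360.2] 0.74 [ 427.1 -396.1  103.1]
side [331.1, 358.8] 0.7 [ 473.4 -388.    70.3]
side [235.5, 342.1] 0.64 [ 352.5 -315.2   93.9]
```

View pics/t3.png

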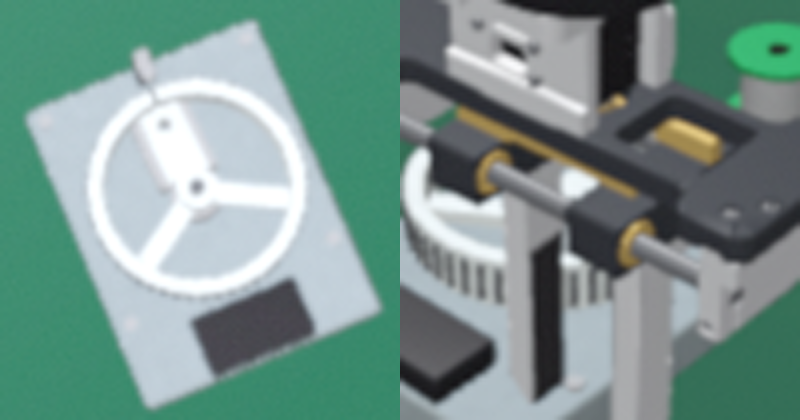

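Request:
{"name": "drive_tool", "arguments": {
  "rows": [
    {"offset": [0,0,40],"spin": 0,"jaw": 36},
    {"offset": [0,0,40],"spin": 0,"jaw": 36},
    {"offset": [0,0,22],"spin": 0,"jaw": 36},
    {"offset": [0,0,10],"spin": 0,"jaw": 36},
    {"offset": [0,0,0],"spin": 0,"jaw": 28},
    {"offset": [0,0,0],"spin": 0,"jaw": 20},
    {"offset": [0,0,0],"spin": 0,"jaw": 12},
    {"offset": [0,0,0],"spin": 0,"jaw": 12},
    {"offset": [0,0,0],"spin": 0,"jaw": 12}
  ],
  "force": 15
}}

```text
clock: 10.75
eef_pos: [446.9, -299.5, 175.0]
eef_rot: [3.14, -0.001, 0.4]
wrist_force: [1.2, -0.0, 7.2]
finger_gap: 15.5
```

Run:
```python
from h import *
c=shot('top')
T=lambda x,y:(244+(x+.5)/4-.5,160+(y+.5)/4-.5)
for n,x,y,z in (('hole',164,124,63),('hub',197,187,81),('bore',164.4,125,52)):
    p=atz(c,T(x,y),z)[:2]; d=p-[559.7,-21.8]; print(n,p,np.hypot(*d),np.arctan2(d[1],d[0]))
print(manip.read_state()['wrist_force'],manip.read_state()['eef_pos'])
```

```text
hole [607.54242669  -0.63252986] 52.31595917265075 0.4165504396282402
hub [559.30629879 -22.18528596] 0.5508592527055621 -2.366996871327041
bore [608.94613669  -0.85980118] 53.513305878096325 0.40205278859526267
[0.58588254 1.33130636 6.76749975] [ 446.88298171 -299.52016676  174.9348382 ]
```

Request:
{"name": "drive_tool", "arguments": {
  "rows": [
    {"offset": [0,0,-15],"spin": 0,"jaw": 12},
    {"offset": [0,0,-30],"spin": 0,"jaw": 12},
    {"offset": [0,0,-35],"spin": 0,"jaw": 12},
    {"offset": [0,0,-35],"spin": 0,"jaw": 12},
    {"offset": [0,0,-25],"spin": 0,"jaw": 12},
    {"offset": [15,-12,0],"spin": 0,"jaw": 12},
    {"offset": [29,-23.4,0],"spin": 0,"jaw": 12},
    {"offset": [29,-23.4,0],"spin": 0,"jaw": 12},
    {"offset": [29,-23.4,0],"spin": 0,"jaw": 12},
    {"offset": [29,-23.4,0],"spin": 0,"jaw": 12},
    {"offset": [29,-23.4,0],"spin": 0,"jaw": 12},
    {"offset": [29,-23.4,0],"spin": 0,"jaw": 12},
    {"offset": [29,-23.4,0],"spin": 0,"jaw": 12},
    {"offset": [29,-23.4,0],"spin": 0,"jaw": 12},
    {"offset": [17,-13.4,0],"spin": 0,"jaw": 12},
    {"offset": [0,0,0],"spin": 0,"jaw": 12},
    {"offset": [0,0,0],"spin": 0,"jaw": 12}
  ]
}}

```text
clock: 12.5
eef_pos: [606.6, -0.7, 313.7]
eef_rot: [3.141, 0.0, 0.401]
wrist_force: [0.5, 0.1, -0.4]
finger_gap: 15.7
```

Run:
```python
from h import *
s=shot('side')
print({k:manip.read_state()[k] for k in('clock','eef_pos','eef_rot','wrist_force','finger_gap')})
cv2.imwrite('pics/s4.png',cv2.resize(s['color'][90:270,200:400],None,fx=3,fy=3,interpolation=cv2.INTER_CUBIC))
e=manip.read_state()['eef_pos']
for dz in (-78,-93+0,-97,-160):
    print(dz,(proj(s,e+np.array([0,0,dz]))-[200,90])*3)
```

```text
{'clock': 12.55, 'eef_pos': array([606.45701747,  -1.22226101, 313.75089477]), 'eef_rot': array([3.14146237e+00, 1.35258212e-04, 3.99813406e-01]), 'wrist_force': array([ 0.8451635 , -0.2142112 , -0.93164535]), 'finger_gap': 15.563396870630259}
-78 [276.28102642 133.54666254]
-93 [276.25035655 154.08559296]
-97 [276.24226906 159.50160415]
-160 [276.11971837 241.57105501]
```

View pics/s4.png

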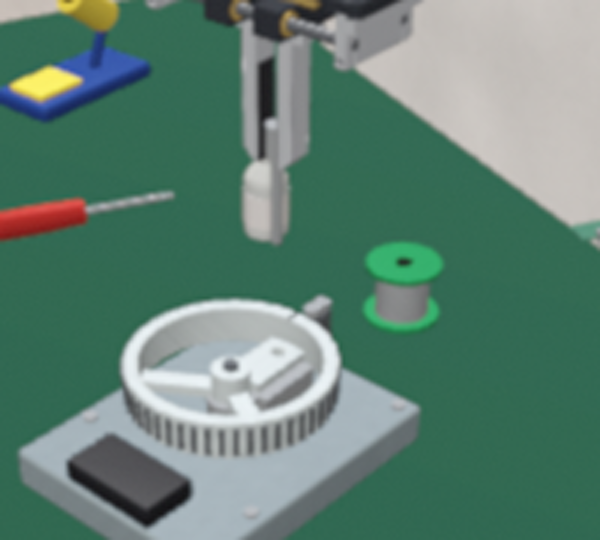

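The pin is held upright, with its tip at (276,242) against a predicted (276,242). The hole is at (277,350), below the tip. I'll lower the pin.

Request:
{"name": "drive_tool", "arguments": {
  "rows": [
    {"offset": [0.5,0,40],"spin": 0,"jaw": 12},
    {"offset": [0,0,30],"spin": 0,"jaw": 12},
    {"offset": [0,0,12],"spin": 0,"jaw": 12},
    {"offset": [0,0,4],"spin": 0,"jaw": 12},
    {"offset": [0,0,0],"spin": 0,"jaw": 12},
    {"offset": [0,0,1.5],"spin": 0,"jaw": 12},
    {"offset": [0,0,1.5],"spin": 0,"jaw": 12},
    {"offset": [0,0,1.5],"spin": 0,"jaw": 12},
    {"offset": [0,0,0],"spin": 0,"jaw": 12}
  ]
}}

```text
clock: 13.45
eef_pos: [607.2, -0.3, 223.3]
eef_rot: [3.142, -0.0, 0.4]
wrist_force: [0.6, -0.5, -1.0]
finger_gap: 15.5
```

Request:
{"name": "drive_tool", "arguments": {
  "rows": [
    {"offset": [0,0,1],"spin": 0,"jaw": 12},
    {"offset": [0,0,1],"spin": 0,"jaw": 12},
    {"offset": [0,0,1],"spin": 0,"jaw": 12},
    {"offset": [0,0,1],"spin": 0,"jaw": 12},
    {"offset": [0,0,0],"spin": 0,"jaw": 12}
  ]
}}

```text
clock: 13.95
eef_pos: [607.2, -0.4, 219.0]
eef_rot: [-3.142, 0.0, 0.4]
wrist_force: [-0.2, -0.5, -0.4]
finger_gap: 15.7
```

Tip at 59 with no contact, so it is inside the hole. I'll go on to the plate at 52.

Request:
{"name": "drive_tool", "arguments": {
  "rows": [
    {"offset": [0,0,1],"spin": 0,"jaw": 12},
    {"offset": [0,0,1],"spin": 0,"jaw": 12},
    {"offset": [0,0,1],"spin": 0,"jaw": 12},
    {"offset": [0,0,1],"spin": 0,"jaw": 12},
    {"offset": [0,0,1],"spin": 0,"jaw": 12},
    {"offset": [0,0,1],"spin": 0,"jaw": 12},
    {"offset": [0,0,1],"spin": 0,"jaw": 12},
    {"offset": [0,0,0],"spin": 0,"jaw": 12}
  ]
}}

```text
clock: 14.75
eef_pos: [607.2, -0.4, 212.0]
eef_rot: [-3.142, 0.0, 0.4]
wrist_force: [0.4, -1.9, -1.2]
finger_gap: 15.6
```

Request:
{"name": "drive_tool", "arguments": {
  "rows": [
    {"offset": [0,0,1],"spin": 0,"jaw": 12},
    {"offset": [0,0,1],"spin": 0,"jaw": 12},
    {"offset": [0,0,0],"spin": 0,"jaw": 12}
  ]
}}

```text
clock: 15.05
eef_pos: [607.2, -0.4, 210.0]
eef_rot: [3.141, 0.0, 0.4]
wrist_force: [-0.4, -1.6, -0.1]
finger_gap: 15.6
```

Request:
{"name": "drive_tool", "arguments": {
  "rows": [
    {"offset": [0,0,1],"spin": 0,"jaw": 12},
    {"offset": [0,0,1],"spin": 0,"jaw": 12},
    {"offset": [0,0,1],"spin": 0,"jaw": 12},
    {"offset": [0,0,0],"spin": 0,"jaw": 12}
  ]
}}

```text
clock: 15.45
eef_pos: [607.2, -0.4, 207.0]
eef_rot: [-3.142, 0.0, 0.4]
wrist_force: [0.6, -2.2, -1.1]
finger_gap: 15.5
```

Request:
{"name": "drive_tool", "arguments": {
  "rows": [
    {"offset": [0,0,1.5],"spin": 0,"jaw": 12},
    {"offset": [0,0,1.5],"spin": 0,"jaw": 12},
    {"offset": [0,0,1.5],"spin": 0,"jaw": 12},
    {"offset": [0,0,1.5],"spin": 0,"jaw": 12},
    {"offset": [0,0,0],"spin": 0,"jaw": 12}
  ]
}}

```text
clock: 15.95
eef_pos: [607.2, -0.4, 200.9]
eef_rot: [-3.142, 0.0, 0.4]
wrist_force: [0.6, -3.0, -1.8]
finger_gap: 15.6
```

Request:
{"name": "drive_tool", "arguments": {
  "rows": [
    {"offset": [-0.1,0.2,1.5],"spin": 0,"jaw": 12},
    {"offset": [0,0.1,1.5],"spin": 0,"jaw": 12},
    {"offset": [0,0,1.5],"spin": 0,"jaw": 12},
    {"offset": [0,0,1.5],"spin": 0,"jaw": 12},
    {"offset": [0,0,1.5],"spin": 0,"jaw": 12},
    {"offset": [0,0,0],"spin": 0,"jaw": 12}
  ]
}}

```text
clock: 16.55
eef_pos: [607.2, -0.7, 193.3]
eef_rot: [-3.141, 0.0, 0.4]
wrist_force: [0.4, -2.0, -3.1]
finger_gap: 15.7
```

Request:
{"name": "drive_tool", "arguments": {
  "rows": [
    {"offset": [0,0,1],"spin": 0,"jaw": 12},
    {"offset": [0,0,1],"spin": 0,"jaw": 12},
    {"offset": [0,0,0.5],"spin": 0,"jaw": 12},
    {"offset": [0,0,0],"spin": 0,"jaw": 12}
  ]
}}

```text
clock: 16.95
eef_pos: [607.2, -0.7, 191.1]
eef_rot: [-3.142, 0.0, 0.4]
wrist_force: [0.8, -1.8, 0.2]
finger_gap: 15.2
```

Request:
{"name": "drive_tool", "arguments": {
  "rows": [
    {"offset": [0,0,0],"spin": 0,"jaw": 20},
    {"offset": [0,0,0],"spin": 0,"jaw": 30},
    {"offset": [0,0,0],"spin": 0,"jaw": 34},
    {"offset": [0,0,0],"spin": 0,"jaw": 34},
    {"offset": [0,0,-15],"spin": 0,"jaw": 34},
    {"offset": [0,0,-35],"spin": 0,"jaw": 34},
    {"offset": [0,0,-45],"spin": 0,"jaw": 34},
    {"offset": [0,0,-45],"spin": 0,"jaw": 34},
    {"offset": [-20,40,0],"spin": 0,"jaw": 34},
    {"offset": [-20,40,0],"spin": 0,"jaw": 34},
    {"offset": [-20,40,0],"spin": 0,"jaw": 34},
    {"offset": [-20,40,0],"spin": 0,"jaw": 34},
    {"offset": [-20,40,0],"spin": 0,"jaw": 34},
    {"offset": [-20,40,0],"spin": 0,"jaw": 34},
    {"offset": [-20,40,0],"spin": 0,"jaw": 34},
    {"offset": [0,0,0],"spin": 0,"jaw": 34}
  ]
}}

```text
clock: 18.55
eef_pos: [586.0, -317.8, 331.6]
eef_rot: [3.141, 0.0, 0.395]
wrist_force: [0.3, 0.4, 0.5]
finger_gap: 33.7
```

Run:
```python
from h import *
np.set_printoptions(precision=1,suppress=True)
c=shot('top'); s=shot('side')
g=lambda k,x0,y0:cv2.resize(k['color'][y0:y0+105,x0:x0+100],None,fx=4,fy=4,interpolation=cv2.INTER_CUBIC)
cv2.imwrite('pics/t5.png',np.hstack([g(c,244,160),g(s,240,155)]))
for n,k in (('top',c),('side',s)):
    v,u=np.mgrid[0:420,0:560]; z=k['depth']
    X=np.stack([(u-k['cx'])/k['f']*z,(v-k['cy'])/k['f']*z,z],-1).reshape(-1,3)
    P=(X-k['t'])@k['R']
    q=P[(z.ravel()>0)&(P[:,2]>97)&(P[:,2]<170)&(np.hypot(P[:,0]-607,P[:,1])<25)]
    print(n,len(q),q.min(0),q.max(0),q.mean(0), np.sort(q[:,2])[-15:])
```

```text
top 33 [598.1  -7.5  97.7] [612.5   6.2 123.8] [605.4  -0.7 117. ] [118.9 119.3 119.3 119.6 119.6 119.6 120.2 120.2 120.8 121.  121.5 122.1
 122.7 123.2 123.8]
side 84 [598.3 -10.6  97.2] [613.2   5.6 121.3] [604.7  -4.5 111.4] [119.  119.3 119.3 119.4 119.6 119.8 120.2 120.2 120.3 120.7 120.7 120.9
 120.9 121.  121.3]
```

View pics/t5.png

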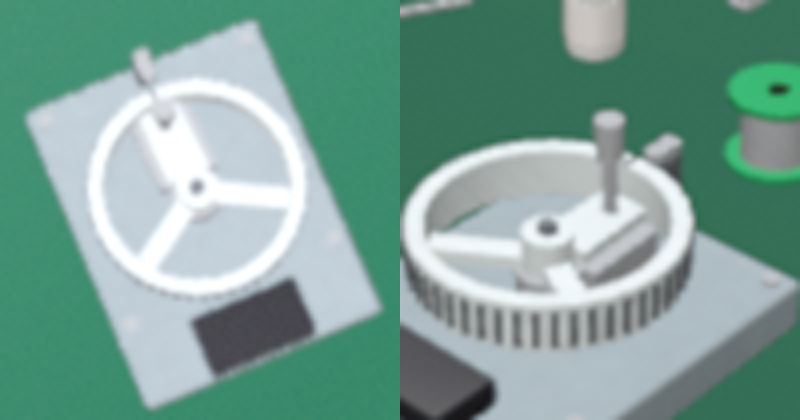

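The pin stands upright through the hole, at (609,160) in the side half. Its head top is at about 120 mm, which is fully home. The mark is beside the pointer.

```bash
python3 -c "
from h import *
print(manip.sign_off())"
```

```text
the job is handed in; nothing more can be done
None
```

The pulley is turned to the pointer and the pin is home in the bore; I handed the job in at about 19 s on the robot's clock. No verdict was reported.

- **Turning the pulley:** I gripped the rim with 12 N and turned it about 82° clockwise. The bore was visible in the opening pictures, about 2.5 mm to one side of nominal, so I lined the hole up with it. With the gripper clear and the pin still in its stand, the hole measured 0.417 rad. The pointer line is at 0.37 rad, which puts the mark about 3 mm off it sideways; the limit is 11.5 mm.
- **Fitting the pin:** I took the grey pin from the stand and lowered it in small steps. It went straight through the pulley and into the bore, so no rocking was needed. Wrist force readings while lowering the pin stayed at about 4 N or less.
- **Final check:** In the last pictures the pin stands upright, with its head top at about 120 mm in both cameras, the height given for fully home. The gripper is well clear and nothing is touching.
- **Disagreements:**
  - The network's reports for mark and hole were centimetres off, so I read those positions from the pictures myself.
  - Top and side camera positions differed by 1 to 2.5 mm, about the calibration error.
  - The wrist showed about 7 N upward while gripping the pin in its stand. I did not find out why, and it was gone after the lift.
- **Not checked:** I did not measure the bystanders afterwards. No move went near them.

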